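# Index the ratchet table on to its next station and lock it

## Robot

A 6-joint arm with a two-finger parallel gripper is mounted at the origin on the work surface; the furniture and walls round the work are solid. World frame = base frame: x ahead of the robot, y to its left, z up, the work surface at z = 0. Lengths are in m, angles in rad, forces in N, time in s.
With the tool pointing down it reaches from about 0.225 to 0.725 m from the base axis. Payload 3.1 kg.
Tool frame: the origin (TCP) lies midway between the tips of the shut fingers; the grasp point (between the pads) lies 19 mm behind it (manip.grip_point_offset is the distance from the TCP to the grasp point, in m); z points along the fingers, y is the line along which they close (so a half turn about z gives the same grasp; the last joint's range is limited). The gripper opens to 85 mm and grips with 20 to 120 N. Pads are 22 mm wide; open, the fingers measure 114 mm over their backs; the gripper's body (76 mm by 85 mm) begins 54 mm behind the grasp point. The pads swing forward as they close: fully open they stand 13 mm farther back than shut.
Start: joints at [-0.128, 0.048, 0.099, 1.622, 0, 1.443], TCP at [0.525, -0, 0.231] pointing down, gripper open.
Joint ranges: [-2.91, 2.91], [-0.99, 1.94], [-1.21, 1.42], [-2.12, 2.29], [-1.49, 1.47], [-3.14, 3.14]. Speed limits (rad/s): [2.79, 2.79, 3.14, 3.14, 3.14, 3.14].

## Interface

Orientations are given as [roll, pitch, yaw] about the fixed x, y, z axes, in that order (R = Rz(yaw) Ry(pitch) Rx(roll)).
In Python, from bench import manip gives the robot as it stands.
- The arm moves only by the tool drive_tool, never from a script. Its argument "plan" is a list of rows, each a list of 6 numbers: the shift along the world's x, y, z as a fraction of full scale, then the turn, a rotation vector about the world's x, y, z as a fraction of full scale. In form: [[x, y, z, wx, wy, wz], ...]. A call has 1 to 12 rows; each row shifts and turns the commanded pose from where the row before left it; what a row does not reach is not made up. Full scale, the value 1, is 40 mm for a shift and 0.1 rad for a turn. A row lasts 1/8 s, in which the tool goes at most 62.5 mm and 10.7 degrees, less where a joint would pass 70% of its speed; a pose out of reach is approached as far as the arm can. A call with a number of a shift or a turn outside -1 to 1 is refused whole. A call with a gripper value outside its range is refused whole. "jaw" is the opening, from 0 (shut) to 1 (fully open), set as the call begins (left out, the last holds). The fingers move at their own pace and stop on an object; the grip force is fixed at half the most. Time passes only in rows, so rows that do not move let the fingers close. It gives the time, the measured TCP pose, the force, the opening and the grip force at its end, in the units of the state.
- manip.read_state(): the state, without advancing time (a new reading comes with each control period).
- manip.get_image(name): name is "scene" or "side" or "wrist"; returns a dict with "image" (400x640x3 uint8, red, green, blue), "fx", "fy", "cx", "cy" (pixels), "k1" (the pictures are not rectified: a ray, as slopes to the right and down, at radius r is drawn at 1 + k1 r^2 times it, then the intrinsics apply), "R" (3x3) and "t" (3): a world point X has camera coordinates R X + t. Camera axes: x right, y down, z forward; pixel columns grow to the right and rows downward; lengths in m; the calibration is good to about 2 mm. A picture is of the moment at which its call begins. There is no depth.
- manip.hand_in(): hands the job in; it is judged then, once.
The state is a dict: "clock": time; "joint_pos": joint angles; "joint_velocities": joint speeds; "joint_torque": joint torques, N m; "ee_pos": TCP position; "ee_rot": TCP orientation; "ft_force": force on the tool from outside, world axes, zero at the start; "torque": the same for the moment, N m; "gripper_width": opening from 0.0 (shut) to 1.0 (fully open); "grasp_force": force on a finger pad.
Only numpy, scipy, OpenCV 4.12 (cv2) and the standard library are available. Lean on these libraries where they do the work, as an engineer would, in place of code of your own. Each camera call takes 0.05 s, during which the arm holds its last target. There are 200 camera calls.

## Task

Someone left the bench indexing table standing between two stations: bring it on to the next one with its ratchet lever and lock it. First swing the lever back to its stop, checking that it runs loose and the dial stays where it is; then swing it forward, which grips and turns the dial anticlockwise, taking a second stroke if you run out of swing, until the next notch to come round stands squarely at the nose of the lock latch - stop there, for the dial cannot be turned back. Then turn the latch in until its nose is fully home in the notch; never push the dial itself, and leave the tape, mug and spanner lying where they are.

Things in the scene. Friction and masses are not known exactly. Their poses are not given: they have to be found in the camera images.
- index_fixture: Round grey cast base of the indexing table, fixed to the bench, 216 mm across, 16 mm high. Origin on the bench on the spindle axis, z up. Bearings below: angles about that axis seen from above, anticlockwise from this body's x. It carries the dial with three alloy blocks (111 mm high in all), the lever and the latch; a fixed plunger housing at bearing 0.74, 70-100 mm from the axis, is 48 mm high.
- ratchet_lever (a joint): Lever angle about the spindle axis, rad, growing anticlockwise: 0 at the back stop (lever at bearing -1.78), 0.942 at the forward stop (bearing -0.84). Backward it clicks loose (2 to 4 N at the grip). Forward it picks up a tooth after at most 0.27 rad, then turns the dial with it, angle for angle (4 to 8 N). It stays where left. Steel bar 18-27 mm up; housing 70-100 mm from the axis, 48 mm high.
- lever_grip (a point): Middle of the upright grey grip at the end of the lever, 65 mm over the bench and 125 mm from the spindle axis. The grip is a round post, 20 to 22 mm in diameter, from 34 to 100 mm over the bench, free all round; it can be pushed from either side or grasped.
- index_spindle (a joint): Dial angle about the spindle axis, rad, growing anticlockwise; 0: the next notch stands exactly at the latch's nose. Starts at -1.2 to -0.5. Stiff: it stops at once where it is left, and a holding plunger keeps it from turning back by more than one tooth (24 teeth, 0.26 rad).
- notch (a point): Mouth of the next notch to reach the latch, on the rim of the dial at its top face: 55 mm from the axis, 56 mm over the bench. There are three such notches, 120 degrees apart, each narrowing from 18 mm at the rim to 10 mm at its floor, 14 mm in. The steel dial is 110 mm across and 42 to 56 mm over the bench; the dark toothed wheel under it 128 mm across, 30 to 40 mm up.
- dial_plate: The turning dial with the ratchet wheel, the clamp and three 32 mm alloy blocks, which stand half-way between the notches. Origin on the spindle axis at bench level; its x axis points through the next notch.
- lock_latch (a joint): Latch angle about its upright pivot, rad: 0 with its nose fully home in the notch, growing anticlockwise as it swings out to 0.85. It stays where left and turns with under 2 N at its knob. With the notch up to 0.06 rad off, a firmer push (5 to 15 N) makes the nose draw the dial into line; farther off, it stops on the rim at about 0.2.
- latch_grip (a point): Middle of the upright grey knob at the free end of the latch, a round post 19 mm in diameter from 58 to 98 mm over the bench; this point is 75 mm up, 100 mm from the latch's pivot and 83 mm from the spindle axis when home.
- latch_nose (a point): Centre of the latch's nose, an upright steel pin 12 mm in diameter at 49 mm over the bench, 66 mm from the latch's pivot. It stands at bearing 1.83 and 47.5 mm from the spindle axis when home. The pivot lies 83 mm from the spindle axis at bearing 2.76.
- masking_tape: A roll of masking tape, 100 mm across and 25 mm high, lying loose to the left. To be left alone.
- tea_mug: A dotted mug, 93 mm high, standing to the left. To be left alone.
- spanner: A chrome combination spanner, 143 mm long, lying loose to the right. To be left alone.

How it is judged:
On the way, in this order (a step that is already met when the one before it is completed fails the run):
1. the lever is swung back to its stop (within 0.08 rad) and the dial has stayed where it was (its notch within 6 mm) (value of joint ratchet_lever below 0.08 rad and distance of notch from where it was at the start of the episode below 0.006 m), for 0.1 s.
2. the dial is driven forward until the next notch stands at the latch's nose (within 0.08 rad) (value of joint index_spindle between -0.08 and 0.08 rad), for 0.2 s.
At the end, for the whole second after the job is handed in: The latch is turned home (joint under 0.06 rad) with its nose in the notch, the dial stands at the station (within 0.05 rad), and both are at rest (value of joint lock_latch below 0.06 rad and value of joint index_spindle between -0.05 and 0.05 rad and velocity of joint each of index_spindle, lock_latch below 0.05 rad/s); the robot touches nothing.
It fails at once if the dial, its wheel or its blocks are pushed directly (over 4 N) (contact force between any of the fingers, the arm and dial_plate above 4 N).
It fails at once if the tape, mug or spanner is moved by more than 30 mm (distance of any of masking_tape, tea_mug, spanner from where it was at the start of the episode above 0.03 m).
It also fails if it takes over 61 s, if anything falls off the work surface, if the arm or the gripper's body presses on something with over 40 N, if the wrist force passes 120 N, or if a joint passes its speed limit or range.

## Working session

There is one attempt and no reset: what is moved stays moved. The work goes in short steps, Python scripts to look and compute and a tool call to move; the robot and the scene stay as the last step left them, time stands still between calls to the robot, and variables do not carry over. Pictures are saved under pics/ and viewed, at most 10 in all, crops included, and the job is handed in when it is done.

Besides the shell and the picture viewer there is one more tool, called after "Request:" as a command line: name --pt "numbers of a row" for each row, then --argument value for the rest. drive_tool: Moves the arm, as the interface text tells. Its arguments: {"type":"object","properties":{"plan":{"type":"array"},"jaw":{"type":"number"}},"required":["plan"]}

```bash
mkdir -p pics; ls
cat > h.py <<'E'
import numpy as np, cv2
from bench import manip
def snap(name,fn=None):
    d=manip.get_image(name)
    if fn: cv2.imwrite('pics/'+fn,d['image'][:,:,::-1])
    return d
def ray(d,u,v):
    a=np.array([(u-d['cx'])/d['fx'],(v-d['cy'])/d['fy']]); s=a.copy()
    for _ in range(20): s=a/(1+d['k1']*(s@s))
    R=np.array(d['R']);t=np.array(d['t'])
    return -R.T@t, R.T@np.array([s[0],s[1],1])
def onz(d,u,v,z):
    o,r=ray(d,u,v); return o+r*(z-o[2])/r[2]
def proj(d,X):
    c=np.array(d['R'])@np.array(X)+np.array(d['t']); s=c[:2]/c[2]; s=s*(1+d['k1']*(s@s))
    return np.array([d['fx']*s[0]+d['cx'],d['fy']*s[1]+d['cy']])
E
python3 - <<'E'
from h import *
for n in('scene','side','wrist'):
    d=snap(n,n+'0.png'); np.savez('pics/'+n+'0.npz',**d); R=np.array(d['R']); print(n,-R.T@d['t'],R[2],d['fx'],d['k1'])
print(manip.read_state())
E
```

```text
pics
scene [-0.05384996 -0.79567866  0.5209363 ] [ 0.37928771  0.83685379 -0.39473607] 505.6392251094856 -0.15125684015918664
side [-0.10511855 -0.66109859  0.4979776 ] [ 0.48571878  0.77759004 -0.39928811] 415.6420266082187 -0.08799649505722594
wrist [0.52506432 0.08060654 0.37243608] [-0.00239297 -0.30956508 -0.95087525] 350.39248971788857 -0.07570853573657492
{'clock': 0.15, 'joint_pos': array([-1.27783595e-01,  4.85973134e-02,  9.79447733e-02,  1.62199468e+00,
       -1.57304945e-05,  1.44298942e+00]), 'joint_velocities': array([ 0.00013812, -0.00029145,  0.00352623, -0.00061898, -0.00019021,
        0.00274504]), 'joint_torque': array([ 1.92174317e-03, -3.39259207e+01,  3.20423770e+01,  1.53483648e-02,
       -7.92531455e-05, -2.20000692e-05]), 'ee_pos': array([5.24522766e-01, 5.23191240e-05, 2.30370884e-01]), 'ee_rot': array([-3.13975485e+00, -2.20311417e-04,  1.57081946e+00]), 'ft_force': array([-0.87924745, -0.79610958, -0.15934263]), 'torque': array([-0.00623078, -0.02391149, -0.04479579]), 'grasp_force': 0.0, 'gripper_width': 1.0012601938297123}
```

View pics/scene0.png

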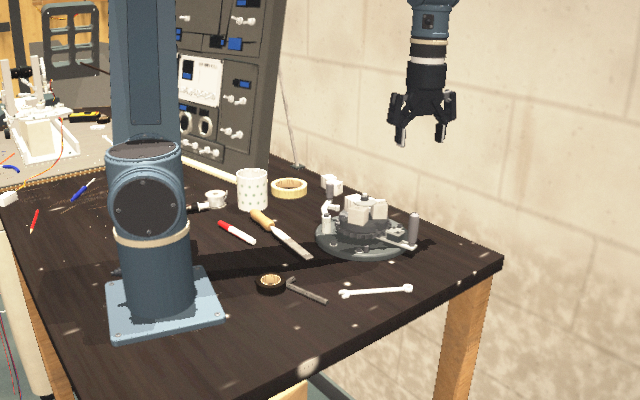

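View pics/wrist0.png

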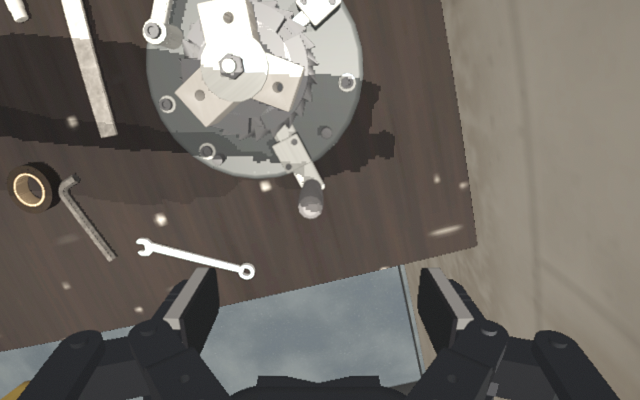

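The scene view shows the fixture at about (365,235), with the lever grip at (413,228). In the wrist view (right = +x, up = +y) the spindle bolt is at (230,65), the grip top at (310,190) and the spanner at (145-250, 245-270). The latch is cut off at the top, so I'll move the camera to see the whole fixture.

Request:
drive_tool --pt "-0.5 0.8 0.4 0 0 0" --pt "-0.5 0.8 0.4 0 0 0" --pt "-0.3 0.8 0.3 0 0 0" --pt "0 0 0 0 0 0" --pt "0 0 0 0 0 0"

```text
clock: 0.78
ee_pos: [0.473, 0.0957, 0.2748]
ee_rot: [-3.141, 0.001, 1.571]
ft_force: [0.3, 0.1, -0.2]
gripper_width: 1.0
grasp_force: 0.0
```

Run:
```python
from h import *
d0=dict(np.load('pics/wrist0.npz'))
print('bolt',onz(d0,230,65,.111),'grip',onz(d0,310,190,.1))
for n in('scene','side','wrist'):
    d=snap(n,n+'1.png'); np.savez('pics/'+n+'1.npz',**d)
    if n=='side': cv2.imwrite('pics/side1c.png',cv2.resize(d['image'][:,:,::-1],None,fx=1.25,fy=1.25))
print(manip.read_state()['ee_pos'])
```

```text
bolt [0.4622633  0.09782456 0.111     ] grip [0.517984   0.00275494 0.1       ]
[0.47300477 0.09519772 0.27437085]
```

View pics/wrist1.png

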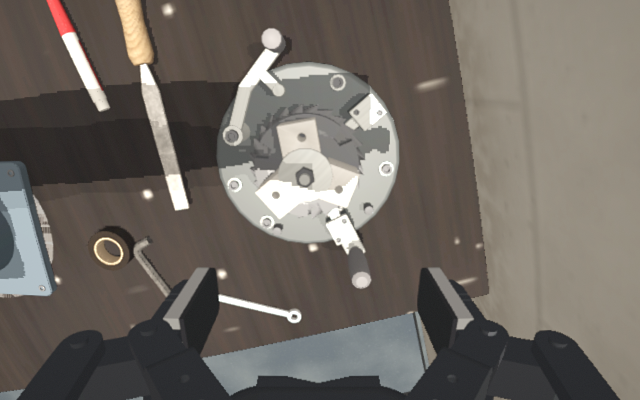

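The wrist view now shows the whole fixture: bolt (305,177), lever grip top (361,280), latch knob top (272,38), latch pivot (232,133) and plunger housing (368,112). Next I'll enlarge it and measure.

Run:
```python
from h import *
d=dict(np.load('pics/wrist1.npz')); im=d['image']
c=im[15:305,205:415,::-1]; cv2.imwrite('pics/c1.png',cv2.resize(c,None,fx=2,fy=2,interpolation=cv2.INTER_CUBIC))
# base outline: not-brown grey pixels
hsv=cv2.cvtColor(im,cv2.COLOR_RGB2HSV)
for z in(.1,.111): print(z,'bolt',onz(d,305,176,z),'grip',onz(d,361,280,z),'knob',onz(d,272,38,.098))
# base edge points cast on z=.016: leftmost/right/top/bottom
P=[(398,152),(218,150),(305,63),(300,243),(240,92),(232,205),(385,200),(270,235)]
Q=np.array([onz(d,u,v,.016)[:2] for u,v in P]); A=np.c_[2*Q,np.ones(len(Q))]; s=np.linalg.lstsq(A,(Q**2).sum(1),rcond=None)[0]
print('circle',s[:2],np.sqrt(s[2]+s[:2]@s[:2]),np.linalg.norm(Q-s[:2],axis=1))
```

```text
0.1 bolt [0.46097094 0.09872272 0.1       ] grip [ 0.51719596 -0.01101814  0.1       ] knob [0.43434803 0.21805519 0.098     ]
0.111 bolt [0.4614104  0.10140489 0.111     ] grip [ 0.51568159 -0.00452244  0.111     ] knob [0.43434803 0.21805519 0.098     ]
circle [0.46026185 0.0973399 ] 0.10545807208367534 [0.10536967 0.10361756 0.10603488 0.10556645 0.10575948 0.10680788
 0.10509649 0.10538472]
```

View pics/c1.png

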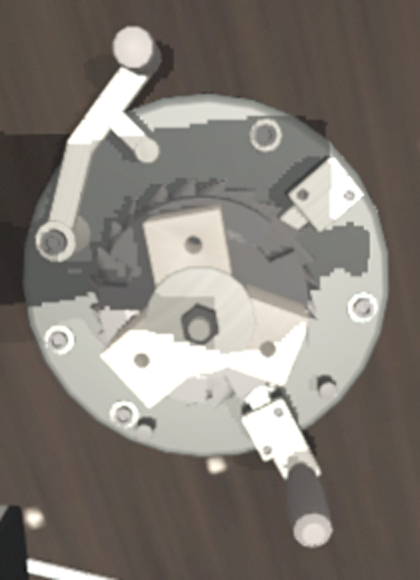

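The crop shows the three block holes at crop (194,244), (142,360) and (268,349), the pivot at (56,241), the nose top at (147,150) and the plunger housing screws at (303,195) and (349,196).

Run:
```python
from h import *
d=dict(np.load('pics/wrist1.npz'))
f=lambda u,v,z: onz(d,205+(u+.5)/2-.5,15+(v+.5)/2-.5,z)[:2]
an=lambda w: np.arctan2(w[1],w[0])
S=np.array([.4605,.098])
for z in(.08,.09,.095):
    H=[f(194,244,z),f(142,360,z),f(268,349,z)]; c=np.mean(H,0)
    print(z,c,[(round(np.linalg.norm(h-c),4),round(an(h-c),3)) for h in H])
K=f(133,47,.098)
for z in(.045,.055,.065,.075):
    P=f(56,241,z);N=f(147,150,z)
    print(z,'P',P,np.linalg.norm(P-S),an(P-S),'yaw',an(P-S)-2.76,'PK',np.linalg.norm(K-P),an(K-P),'PN',np.linalg.norm(N-P),an(N-P))
h=(f(303,195,.048)+f(349,196,.048))/2; print('housing',h,np.linalg.norm(h-S),an(h-S)-.74)
G=f(312,529,.1);print(G,np.linalg.norm(G-S),an(G-S))
```

```text
0.08 [0.46058633 0.09572084] [(np.float64(0.0368), np.float64(1.654)), (np.float64(0.0367), np.float64(-2.528)), (np.float64(0.0365), np.float64(-0.437))]
0.09 [0.46097352 0.09810347] [(np.float64(0.0357), np.float64(1.654)), (np.float64(0.0357), np.float64(-2.528)), (np.float64(0.0355), np.float64(-0.437))]
0.095 [0.46116712 0.09929479] [(np.float64(0.0351), np.float64(1.654)), (np.float64(0.0351), np.float64(-2.528)), (np.float64(0.0349), np.float64(-0.437))]
0.045 P [0.38283446 0.12975826] 0.08390782670644864 2.7534284434791854 yaw -0.0065715565208144255 PK 0.1017376298750774 1.0471470279471293 PN 0.06765361261353545 0.7453668402062994
0.055 P [0.38527784 0.13100034] 0.08214252806141896 2.7281712247825305 yaw -0.031828775217469296 PK 0.09945142551723697 1.0621788463138122 PN 0.0658327365983299 0.7453668402062996
0.065 P [0.38772123 0.13224242] 0.08043191058225525 2.701822251898568 yaw -0.058177748101431614 PK 0.09718874694167089 1.0779142800894286 PN 0.06401186058312437 0.7453668402062998
0.075 P [0.39016462 0.13348449] 0.07877953638713626 2.674348199766333 yaw -0.08565180023366681 PK 0.09495127601376963 1.0943955497782851 PN 0.0621909845679188 0.7453668402062994
housing [0.52407699 0.15310211] 0.08413249569561669 -0.025890901354269857
[ 0.5169021  -0.01013604] 0.12196146813308514 -1.0900304301318295
```

Measured: spindle (0.4605, 0.098), fixture yaw about -0.025, lever about 0.715, dial about -1.19 and latch about 0.54. Next I'll grasp the lever grip from above.

Request:
drive_tool --pt "0.37 -0.89 -0.5 0 0 1" --pt "0.37 -0.89 -0.5 0 0 1" --pt "0.37 -0.89 -0.5 0 0 0.5" --pt "0 0 -0.9 0 0 0" --pt "0 0 -0.9 0 0 0" --pt "0 0 -0.8 0 0 0" --pt "0 0 -0.7 0 0 0" --pt "0 0 -0.65 0 0 0" --pt "0 0 -0.5 0 0 0" --pt "0 0 0 0 0 0" --pt "0 0 0 0 0 0" --jaw 1

```text
clock: 2.3
ee_pos: [0.5177, -0.0113, 0.0378]
ee_rot: [3.141, 0.0, 1.82]
ft_force: [0.2, -0.2, -0.1]
gripper_width: 1.002
grasp_force: 0.0
```

Run:
```python
from h import *
w=snap('wrist')['image']; s=snap('side'); u,v=proj(s,[.47,.07,.07]).astype(int); print(u,v)
c=s['image'][max(v-100,0):v+100,max(u-100,0):u+100]; c=cv2.resize(c,(400,400))
cv2.imwrite('pics/m2.png',np.hstack([cv2.resize(w,(400,250))[:250],c[75:325]])[:,:,::-1])
```

```text
354 210
```

View pics/m2.png

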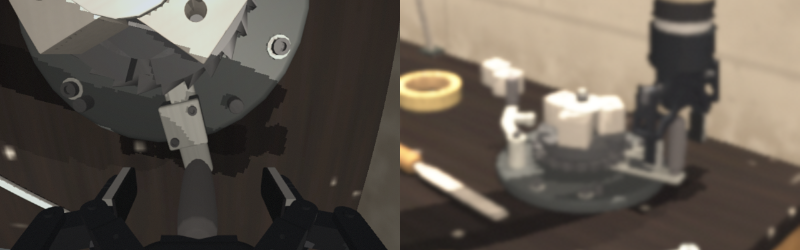

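The post stands midway between the open fingers. I'm a little low, so I'll rise 16 mm and close.

Request:
drive_tool --pt "0 0 0.4 0 0 0" --pt "0 0 0 0 0 0" --pt "0 0 0 0 0 0" --pt "0 0 0 0 0 0" --pt "0 0 0 0 0 0" --pt "0 0 0 0 0 0" --jaw 0

```text
clock: 3.15
ee_pos: [0.5175, -0.0107, 0.0537]
ee_rot: [3.141, 0.0, 1.821]
ft_force: [-1.4, 0.1, 4.6]
gripper_width: 0.241
grasp_force: 58.8
```

```bash
cat >> h.py <<'E'
def arc(p0,S,b1,n,r=None):
    w=np.array(p0)-S; r0=np.linalg.norm(w); b0=np.arctan2(w[1],w[0]); r=r or r0
    b=np.linspace(b0,b1,n+1); rr=np.linspace(r0,r,n+1)
    X=S+np.c_[rr*np.cos(b),rr*np.sin(b)]; print(r0,b0); print(np.round(np.diff(X,axis=0)/.04,2).tolist())
E
python3 - <<'E'
from h import *
arc([.5175,-.0107],np.array([.4602,.0995]),-1.83,12)
E
```

```text
0.12420680335633792 -1.0913056070472142
[[-0.17, -0.08], [-0.18, -0.07], [-0.18, -0.06], [-0.18, -0.05], [-0.19, -0.04], [-0.19, -0.03], [-0.19, -0.02], [-0.19, -0.0], [-0.19, 0.01], [-0.19, 0.02], [-0.19, 0.03], [-0.19, 0.04]]
```

Request:
drive_tool --pt "-0.17 -0.08 0 0 0 -0.3" --pt "-0.18 -0.07 0 0 0 -0.3" --pt "-0.18 -0.06 0 0 0 -0.3" --pt "-0.18 -0.05 0 0 0 -0.3" --pt "-0.19 -0.04 0 0 0 -0.3" --pt "-0.19 -0.03 0 0 0 -0.3" --pt "-0.19 -0.02 0 0 0 -0.3" --pt "-0.19 0 0 0 0 -0.3" --pt "-0.19 0.01 0 0 0 -0.3" --pt "-0.19 0.02 0 0 0 -0.3" --pt "-0.19 0.03 0 0 0 -0.3" --pt "-0.19 0.04 0 0 0 -0.3"

```text
clock: 4.65
ee_pos: [0.4315, -0.0249, 0.0538]
ee_rot: [3.133, 0.008, 1.454]
ft_force: [21.2, -10.5, -16.6]
gripper_width: 0.237
grasp_force: 59.2
```

Request:
drive_tool --pt "0 0 0 0 0 0" --pt "0 0 0 0 0 0" --pt "0 0 0 0 0 0"

```text
clock: 5.03
ee_pos: [0.4316, -0.0249, 0.0537]
ee_rot: [3.133, 0.008, 1.456]
ft_force: [10.0, -7.6, -4.6]
gripper_width: 0.237
grasp_force: 60.6
```

Run:
```python
from h import *
w=snap('wrist'); np.savez('pics/wrist3.npz',**w); d=snap('scene'); np.savez('pics/scene3.npz',**d)
u,v=proj(d,[.46,.08,.05]).astype(int)
c=cv2.resize(d['image'][v-60:v+60,u-75:u+75],None,fx=3.33,fy=3.33)
cv2.imwrite('pics/m3.png',np.vstack([cv2.resize(c,(500,400))[:400],cv2.resize(w['image'],(500,312))[:190]])[:,:,::-1])
s=manip.read_state(); print(s['ee_pos'],s['ee_rot'],s['ft_force'])
```

```text
[ 0.43159186 -0.02492165  0.05371105] [3.13325678 0.00775762 1.45623401] [ 9.69665047 -8.21499149 -3.88091473]
```

View pics/m3.png

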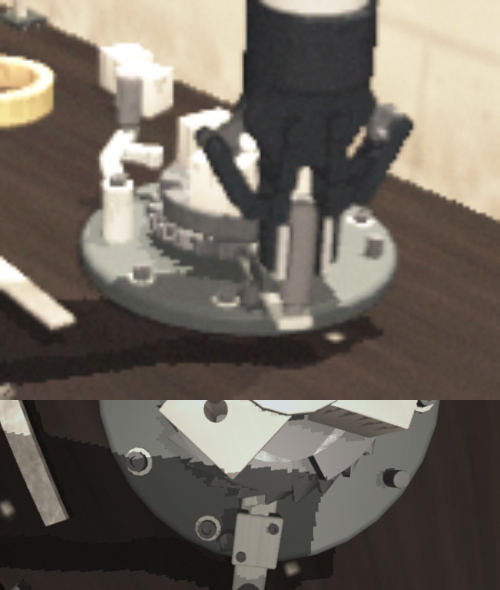

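The lever sits at its back stop with about 10 N reaction. I'll check that the dial hasn't moved and work out the forward arc.

Run:
```python
from h import *
w=dict(np.load('pics/wrist3.npz'))
for b in(-2.528,-.437): print(proj(w,[.461+.0357*np.cos(b),.0981+.0357*np.sin(b),.09]))
g=cv2.cvtColor(w['image'],cv2.COLOR_RGB2GRAY)[0:40,255:300]; ys,xs=np.where(g<110); print(g.min())
n,l,st,ce=cv2.connectedComponentsWithStats((g<125).astype(np.uint8)); print([(s[4],(c+[255,0]).round(1)) for s,c in zip(st,ce) if s[4]>15][:8])
arc([.4316,-.0249],np.array([.459,.0985]),-.88,20,.1255)
```

```text
[276.49257635  10.93894349]
[497.81126899 -32.72448799]
56
[(np.int32(1151), array([278.2,  23.8])), (np.int32(649), array([274.9,  11.8]))]
0.12640537963235585 -1.7892936577743506
[[0.14, -0.03], [0.14, -0.02], [0.14, -0.01], [0.14, -0.01], [0.14, -0.0], [0.14, 0.01], [0.14, 0.01], [0.14, 0.02], [0.14, 0.03], [0.14, 0.03], [0.14, 0.04], [0.14, 0.04], [0.13, 0.05], [0.13, 0.06], [0.13, 0.06], [0.13, 0.07], [0.12, 0.07], [0.12, 0.08], [0.12, 0.08], [0.11, 0.09]]
```

The dial stayed put: the hole is at (275,11) against (276.5,10.9) predicted. Now the first forward stroke.

Request:
drive_tool --pt "0.14 -0.03 0 0 0 0.2" --pt "0.14 -0.02 0 0 0 0.2" --pt "0.14 -0.01 0 0 0 0.2" --pt "0.14 -0.01 0 0 0 0.2" --pt "0.14 0 0 0 0 0.2" --pt "0.14 0.01 0 0 0 0.2" --pt "0.14 0.01 0 0 0 0.2" --pt "0.14 0.02 0 0 0 0.2" --pt "0.14 0.03 0 0 0 0.2" --pt "0.14 0.03 0 0 0 0.2" --pt "0.14 0.04 0 0 0 0.2"

```text
clock: 6.5
ee_pos: [0.4874, -0.0239, 0.0536]
ee_rot: [-3.135, 0.013, 1.679]
ft_force: [-4.6, -13.3, 5.0]
gripper_width: 0.24
grasp_force: 61.4
```

Request:
drive_tool --pt "0.14 0.04 0 0 0 0.2" --pt "0.13 0.05 0 0 0 0.2" --pt "0.13 0.06 0 0 0 0.2" --pt "0.13 0.06 0 0 0 0.2" --pt "0.13 0.07 0 0 0 0.2" --pt "0.12 0.07 0 0 0 0.2" --pt "0.12 0.08 0 0 0 0.2" --pt "0.12 0.08 0 0 0 0.2" --pt "0.11 0.09 0 0 0 0.2" --pt "0 0 0 0 0 0" --pt "0 0 0 0 0 0"

```text
clock: 7.88
ee_pos: [0.5345, 0.0004, 0.0536]
ee_rot: [-3.137, 0.011, 1.858]
ft_force: [-1.2, -11.2, 4.0]
gripper_width: 0.232
grasp_force: 58.6
```

Run:
```python
from h import *
w=snap('wrist'); np.savez('pics/wrist4.npz',**w); d=snap('scene'); np.savez('pics/scene4.npz',**d)
u,v=proj(d,[.46,.08,.05]).astype(int)
c=cv2.resize(d['image'][v-60:v+60,u-75:u+75],None,fx=3.33,fy=3.33)
cv2.imwrite('pics/m4.png',np.vstack([cv2.resize(c,(640,400))[100:330],w['image'][:240]])[:,:,::-1])
s=manip.read_state(); print(s['ee_pos'],s['ee_rot'],s['ft_force'])
arc(s['ee_pos'][:2],np.array([.459,.0985]),-1.83,12,.126)
```

```text
[5.34540932e-01 3.85820210e-04 5.36355999e-02] [-3.13753988  0.01112605  1.8584296 ] [ -1.52847992 -11.13382657   3.13010349]
0.12382578356737048 -0.9146623135286288
[[-0.19, -0.14], [-0.2, -0.13], [-0.21, -0.11], [-0.22, -0.09], [-0.22, -0.08], [-0.23, -0.06], [-0.23, -0.04], [-0.24, -0.02], [-0.24, -0.01], [-0.24, 0.01], [-0.24, 0.03], [-0.24, 0.05]]
```

View pics/m4.png

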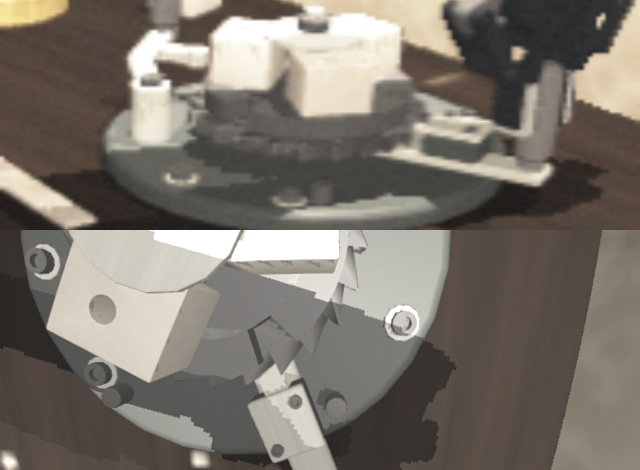

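The dial has turned; one block hole is now at wrist pixel (102,79) and a notch shows near the lever. Next I'll work out the dial angle from that hole.

Run:
```python
from h import *
w=dict(np.load('pics/wrist4.npz'))
for z in(.09,.095):
  h=onz(w,102,79,z)[:2]
  for S in([.461,.0981],[.459,.0985],[.4605,.1]):
    v=h-np.array(S); b=np.arctan2(v[1],v[0]); print(z,S,np.linalg.norm(v),b,'dial',((b+np.pi/3-1.805+1.047)%(2*np.pi/3))-1.047)
print(proj(w,[.461+.0357*np.cos(-2.0),.0981+.0357*np.sin(-2.0),.09]))
```

```text
0.09 [0.461, 0.0981] 0.03575269568250174 -1.8755375840669903 dial -0.5389449304771974
0.09 [0.459, 0.0985] 0.03559198904895706 -1.818531314199214 dial -0.48193866060942137
0.09 [0.4605, 0.1] 0.03742977709478803 -1.8475602064552272 dial -0.5109675528654343
0.095 [0.461, 0.0981] 0.034261744994651844 -1.7994230785307863 dial -0.46283042494099336
0.095 [0.459, 0.0985] 0.03425876494573128 -1.7398815793170994 dial -0.4032889257273067
0.095 [0.4605, 0.1] 0.036010676999952355 -1.7739388304064605 dial -0.4373461768166673
[89.5243205  69.78207458]
```

The dial is at about -0.5, so a second stroke is needed. Swinging the lever back.

Request:
drive_tool --pt "-0.19 -0.14 0 0 0 -0.3" --pt "-0.2 -0.13 0 0 0 -0.3" --pt "-0.21 -0.11 0 0 0 -0.3" --pt "-0.22 -0.09 0 0 0 -0.3" --pt "-0.22 -0.08 0 0 0 -0.3" --pt "-0.23 -0.06 0 0 0 -0.3" --pt "-0.23 -0.04 0 0 0 -0.3" --pt "-0.24 -0.02 0 0 0 -0.3" --pt "-0.24 -0.01 0 0 0 -0.3" --pt "-0.24 0.01 0 0 0 -0.3" --pt "-0.23 0.03 0 0 0 -0.3" --pt "0 0 0 0 0 0"

```text
clock: 9.48
ee_pos: [0.4378, -0.0219, 0.0539]
ee_rot: [3.138, 0.005, 1.527]
ft_force: [2.3, -4.5, 2.1]
gripper_width: 0.24
grasp_force: 63.6
```

Run:
```python
from h import *
w=snap('wrist'); np.savez('pics/wrist5.npz',**w); d=snap('scene'); np.savez('pics/scene5.npz',**d)
s=manip.read_state(); print(s['ee_pos'],s['ee_rot'],s['ft_force'])
for b in(-1.82,-1.87,): print(proj(w,[.461+.0357*np.cos(b),.0981+.0357*np.sin(b),.09]))
cv2.imwrite('pics/m5.png',w['image'][:240,:,::-1])
arc(s['ee_pos'][:2],np.array([.459,.0985]),-.95,20,.125)
```

```text
[ 0.4379169  -0.02191663  0.05389462] [3.13864512 0.00472462 1.52720865] [ 2.80347537 -5.03042025  2.8468952 ]
[354.75763369  70.83347884]
[348.71597634  69.30537777]
0.12224835601212301 -1.7441240716469024
[[0.12, -0.02], [0.12, -0.02], [0.12, -0.01], [0.12, -0.01], [0.12, -0.0], [0.12, 0.0], [0.12, 0.01], [0.12, 0.01], [0.12, 0.02], [0.12, 0.02], [0.12, 0.03], [0.12, 0.03], [0.12, 0.04], [0.12, 0.04], [0.11, 0.05], [0.11, 0.05], [0.11, 0.05], [0.11, 0.06], [0.11, 0.06], [0.1, 0.07]]
```

View pics/m5.png

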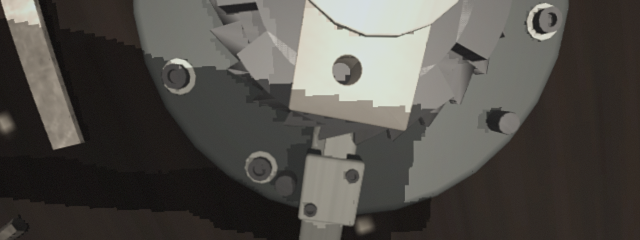

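The block hole is at (347,70), so the dial is at about -0.54. I'll drive forward about 0.47 rad, stopping short of the station, then release and look from above.

Request:
drive_tool --pt "0.12 -0.02 0 0 0 0.2" --pt "0.12 -0.02 0 0 0 0.2" --pt "0.12 -0.01 0 0 0 0.2" --pt "0.12 -0.01 0 0 0 0.2" --pt "0.12 0 0 0 0 0.2" --pt "0.12 0 0 0 0 0.2" --pt "0.12 0.01 0 0 0 0.2" --pt "0.12 0.01 0 0 0 0.2" --pt "0.12 0.02 0 0 0 0.2" --pt "0.12 0.02 0 0 0 0.2" --pt "0.12 0.03 0 0 0 0.2" --pt "0.12 0.03 0 0 0 0.2"

```text
clock: 11.08
ee_pos: [0.4911, -0.0208, 0.0536]
ee_rot: [-3.132, 0.007, 1.772]
ft_force: [-9.4, -10.4, 11.2]
gripper_width: 0.236
grasp_force: 64.9
```

Request:
drive_tool --pt "0 0 0 0 0 0" --pt "0 0 0 0 0 0" --pt "0 0 0 0 0 0" --pt "0 0 0 0 0 0" --pt "0 0 1 0 0 0" --pt "0 0 1 0 0 0" --pt "0 0.5 1 0 0 0" --pt "-0.2 1 1 0 0 -0.5" --pt "-0.3 1 1 0 0 -0.5" --pt "0 0.2 0 0 0 -0.5" --pt "0 0 0 0 0 0" --pt "0 0 0 0 0 0" --jaw 1

```text
clock: 12.58
ee_pos: [0.4743, 0.0904, 0.2524]
ee_rot: [-3.14, 0.0, 1.621]
ft_force: [0.6, 0.3, -0.6]
gripper_width: 1.001
grasp_force: 0.0
```

Run:
```python
from h import *
w=snap('wrist'); np.savez('pics/wrist6.npz',**w)
s=manip.read_state(); print(s['ee_pos'],s['ee_rot'],s['ft_force'])
u,v=proj(w,[.461,.09,.05]).astype(int); u0,v0=max(u-125,0),max(v-150,0); print(u0,v0)
cv2.imwrite('pics/c6.png',cv2.resize(w['image'][v0:v0+300,u0:u0+250,::-1],None,fx=2,fy=2,interpolation=cv2.INTER_CUBIC))
```

```text
[0.47421005 0.09023546 0.25226863] [-3.13961963e+00  1.89107892e-04  1.62061054e+00] [-0.05357017  0.53613651  0.49656198]
179 22
```

View pics/c6.png

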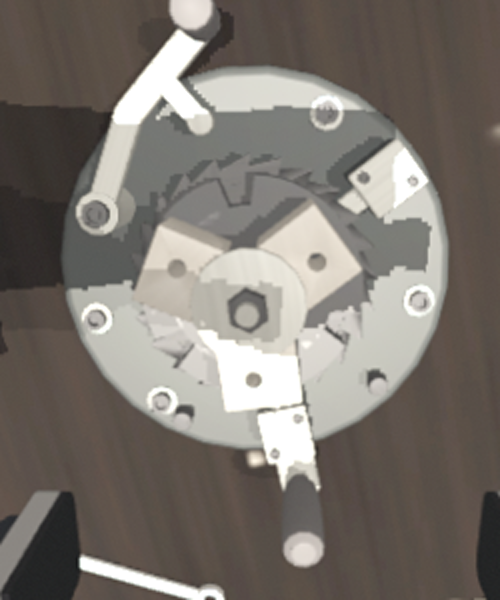

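The view from above shows a notch at crop (239,188), just short of the latch. The block holes are at (177,268), (317,262) and (254,380), and the grip top is at (303,549).

Run:
```python
from h import *
d=dict(np.load('pics/wrist6.npz'))
f=lambda u,v,z: onz(d,179+(u+.5)/2-.5,22+(v+.5)/2-.5,z)[:2]
an=lambda w: np.arctan2(w[1],w[0])
z=.09
H=[f(177,268,z),f(254,380,z),f(317,262,z)]; c=np.mean(H,0)
bs=[an(h-c) for h in H]; print(c,[(round(np.linalg.norm(h-c),4),round(b,3)) for h,b in zip(H,bs)])
m=np.mean([(b+np.pi/3)%(2*np.pi/3) for b in bs]); print('notch bearing',m)
print('dial',((m-1.805+1.047)%2.0944)-1.047)
for S in(c,np.array([.4605,.0985]),np.array([.4605,.0995])):
  P=f(97,213,.05);N=f(200,123,.055);K=f(193,12,.098);G=f(303,549,.1);T=f(239,190,.056)
  print('P',P,np.linalg.norm(P-S),an(P-S)-2.76,'N',np.linalg.norm(N-P),an(N-P),'K',K,np.linalg.norm(K-P),an(K-P),'G',G,np.linalg.norm(G-S),an(G-S),'notch',np.linalg.norm(T-S),an(T-S))
```

```text
[0.4609051 0.0979514] [(np.float64(0.0356), np.float64(2.71)), (np.float64(0.0357), np.float64(-1.472)), (np.float64(0.0355), np.float64(0.62))]
notch bearing 1.6667770164396902
dial -0.1382229835603097
P [0.38355416 0.13053946] 0.0839353962354646 -0.017141076310279946 N 0.06674625185352474 0.7230406982104285 K [0.43459721 0.21598962] 0.09953453348532021 1.0323327594528633 G [ 0.49188832 -0.0200937 ] 0.12204345033564556 -1.3141167326898502 notch 0.04786059489554429 1.741162367115529
P [0.38355416 0.13053946] 0.08334980332613404 -0.012962475067820556 N 0.06674625185352474 0.7230406982104285 K [0.43459721 0.21598962] 0.09953453348532021 1.0323327594528633 G [ 0.49188832 -0.0200937 ] 0.12267718371575277 -1.3120580130903365 notch 0.04725224411183755 1.7346816343787024
P [0.38355416 0.13053946] 0.082970541738934 -0.001835794530669066 N 0.06674625185352474 0.7230406982104285 K [0.43459721 0.21598962] 0.09953453348532021 1.0323327594528633 G [ 0.49188832 -0.0200937 ] 0.12364416201091923 -1.3141273485531015 notch 0.04626593095110264 1.7382080524342935
```

Run:
```python
from h import *
d=dict(np.load('pics/wrist6.npz')); g=cv2.cvtColor(d['image'],cv2.COLOR_RGB2GRAY).astype(np.float32)
S=np.array([.4608,.0982])
b=np.arange(1.35,2.1,.025)
print('b   ',(b*100).astype(int).tolist())
for r in(.040,.043,.046,.049,.052,.054):
    uv=np.array([proj(d,[S[0]+r*np.cos(x),S[1]+r*np.sin(x),.056]) for x in b],np.float32)
    print(r,cv2.remap(g,uv[None,:,0],uv[None,:,1],cv2.INTER_LINEAR)[0].astype(int).tolist())
```

```text
b    [135, 137, 140, 142, 144, 147, 149, 152, 154, 157, 159, 162, 164, 167, 169, 172, 174, 177, 179, 182, 184, 187, 189, 192, 194, 197, 199, 202, 204, 207]
0.04 [115, 124, 128, 129, 129, 129, 129, 128, 129, 129, 129, 124, 118, 119, 120, 122, 125, 122, 118, 119, 119, 122, 126, 128, 128, 128, 131, 136, 141, 143]
0.043 [131, 131, 130, 130, 130, 130, 130, 130, 130, 130, 128, 115, 100, 100, 100, 108, 123, 128, 128, 125, 113, 96, 114, 127, 128, 128, 127, 127, 128, 128]
0.046 [131, 131, 131, 130, 130, 130, 130, 130, 130, 130, 124, 107, 102, 108, 122, 127, 129, 129, 128, 128, 124, 101, 103, 124, 129, 128, 128, 127, 127, 127]
0.049 [131, 132, 131, 131, 131, 130, 130, 129, 131, 129, 119, 102, 101, 110, 127, 129, 128, 127, 127, 128, 127, 109, 93, 122, 129, 128, 129, 128, 128, 128]
0.052 [132, 132, 132, 132, 132, 132, 131, 131, 131, 129, 114, 100, 102, 115, 129, 129, 128, 128, 128, 129, 130, 122, 96, 118, 129, 128, 128, 128, 128, 128]
0.054 [122, 124, 124, 120, 122, 124, 124, 121, 118, 117, 107, 102, 102, 118, 130, 130, 130, 129, 130, 129, 129, 125, 101, 113, 122, 122, 123, 127, 126, 125]
```

Sampling the notch edges at dial height puts the notch at bearing about 1.75; the block holes are off-centre, and the block edges agree with 1.75. The nose line is at about 1.81 to 1.83, so roughly 0.06 rad remains. I'll regrasp at the release pose.

Request:
drive_tool --pt "0.14 -0.9 0 0 0 0.5" --pt "0.14 -0.9 -0.4 0 0 0.5" --pt "0.14 -0.97 -0.5 0 0 0.5" --pt "0 0 -0.9 0 0 0" --pt "0 0 -0.9 0 0 0" --pt "0 0 -0.9 0 0 0" --pt "0 0 -0.8 0 0 0" --pt "0 0 -0.57 0 0 0" --pt "0 0 0 0 0 0" --pt "0 0 0 0 0 0" --pt "0 0 0 0 0 0"

```text
clock: 14.0
ee_pos: [0.4926, -0.0204, 0.0561]
ee_rot: [3.139, 0.001, 1.771]
ft_force: [-0.5, -0.5, -0.2]
gripper_width: 0.997
grasp_force: 0.0
```

Request:
drive_tool --pt "0 0 0 0 0 0" --pt "0 0 0 0 0 0" --pt "0 0 0 0 0 0" --pt "0 0 0 0 0 0" --pt "0 0 0 0 0 0" --jaw 0

```text
clock: 14.62
ee_pos: [0.4914, -0.02, 0.0548]
ee_rot: [3.142, 0.0, 1.771]
ft_force: [-1.4, -0.1, 4.0]
gripper_width: 0.236
grasp_force: 58.5
```

Request:
drive_tool --pt "0.04 0.01 0 0 0 0" --pt "0.04 0.01 0 0 0 0" --pt "0.04 0.01 0 0 0 0" --pt "0.04 0.01 0 0 0 0" --pt "0 0 0 0 0 0" --pt "0 0 0 0 0 0"

```text
clock: 15.38
ee_pos: [0.4953, -0.0191, 0.0547]
ee_rot: [-3.136, 0.001, 1.771]
ft_force: [-8.5, -2.9, 7.7]
gripper_width: 0.236
grasp_force: 59.7
```

Request:
drive_tool --pt "0 0 0 0 0 0" --pt "0 0 0 0 0 0" --pt "0 0 0 0 0 0" --pt "0 0 0 0 0 0" --pt "0 0 1 0 0 0" --pt "0 0 1 0 0 0" --pt "0 0.5 1 0 0 0" --pt "-0.2 1 1 0 0 -0.5" --pt "-0.3 1 1 0 0 -0.5" --pt "0 0.3 0.2 0 0 -0.5" --pt "0 0 0 0 0 0" --pt "0 0 0 0 0 0" --jaw 1

```text
clock: 16.88
ee_pos: [0.4775, 0.0931, 0.2615]
ee_rot: [-3.14, 0.0, 1.621]
ft_force: [0.2, -0.2, 0.3]
gripper_width: 1.003
grasp_force: 0.0
```

```bash
cat > meas.py <<'E'
from h import *
def notch(d):
    g=cv2.cvtColor(d['image'],cv2.COLOR_RGB2GRAY).astype(np.float32); S=np.array([.4608,.0982]); b=np.arange(1.45,2.2,.025)
    print('b   ',(b*100).astype(int).tolist())
    for r in(.043,.049,.052):
        uv=np.array([proj(d,[S[0]+r*np.cos(x),S[1]+r*np.sin(x),.056]) for x in b],np.float32)
        print(r,cv2.remap(g,uv[None,:,0],uv[None,:,1],cv2.INTER_LINEAR)[0].astype(int).tolist())
E
python3 - <<'E'
from meas import *
w=snap('wrist'); np.savez('pics/wrist7.npz',**w); notch(w)
s=manip.read_state(); print(s['ee_pos'],s['ee_rot'])
E
```

```text
b    [145, 147, 149, 152, 154, 157, 159, 162, 164, 167, 169, 172, 174, 177, 179, 182, 184, 187, 189, 192, 194, 197, 199, 202, 204, 207, 209, 212, 214, 217, 219]
0.043 [131, 131, 131, 131, 132, 131, 131, 130, 117, 104, 101, 108, 120, 126, 129, 129, 126, 115, 95, 113, 128, 128, 129, 129, 128, 129, 129, 128, 129, 129, 129]
0.049 [131, 131, 131, 131, 131, 131, 131, 122, 107, 103, 103, 119, 129, 128, 128, 128, 128, 127, 111, 96, 122, 129, 129, 129, 128, 128, 129, 129, 128, 129, 129]
0.052 [131, 131, 131, 132, 132, 132, 132, 119, 104, 102, 105, 123, 131, 129, 130, 130, 130, 128, 111, 84, 114, 129, 130, 129, 129, 129, 129, 129, 129, 129, 129]
[0.47742367 0.09291824 0.26121366] [-3.13939840e+00  3.28009251e-04  1.62050704e+00]
```

The notch is now at about 1.78, still 0.03 to 0.05 short. One more small nudge.

Request:
drive_tool --pt "0.15 -0.9 -0.1 0 0 0.5" --pt "0.15 -0.9 -0.5 0 0 0.5" --pt "0.15 -1 -0.5 0 0 0.5" --pt "0 0 -0.9 0 0 0" --pt "0 0 -0.9 0 0 0" --pt "0 0 -0.9 0 0 0" --pt "0 0 -0.8 0 0 0" --pt "0 0 -0.57 0 0 0" --pt "0 0 0 0 0 0" --pt "0 0 0 0 0 0" --pt "0 0 0 0 0 0"

```text
clock: 18.3
ee_pos: [0.4969, -0.0189, 0.0572]
ee_rot: [3.139, 0.001, 1.77]
ft_force: [0.1, -0.4, -0.0]
gripper_width: 0.994
grasp_force: 0.0
```

Request:
drive_tool --pt "0 0 0 0 0 0" --pt "0 0 0 0 0 0" --pt "0 0 0 0 0 0" --pt "0 0 0 0 0 0" --pt "0 0 0 0 0 0" --jaw 0

```text
clock: 18.92
ee_pos: [0.4954, -0.0185, 0.0561]
ee_rot: [-3.141, 0.0, 1.771]
ft_force: [-3.2, -0.1, 4.5]
gripper_width: 0.236
grasp_force: 58.7
```

Request:
drive_tool --pt "0.035 0.01 0 0 0 0" --pt "0.035 0.01 0 0 0 0" --pt "0.035 0.01 0 0 0 0" --pt "0.035 0.01 0 0 0 0" --pt "0 0 0 0 0 0" --pt "0 0 0 0 0 0"

```text
clock: 19.68
ee_pos: [0.4987, -0.0174, 0.056]
ee_rot: [-3.136, 0.001, 1.773]
ft_force: [-9.0, -3.3, 9.3]
gripper_width: 0.238
grasp_force: 59.8
```

Request:
drive_tool --pt "0 0 0 0 0 0" --pt "0 0 0 0 0 0" --pt "0 0 0 0 0 0" --pt "0 0 0 0 0 0" --pt "0 0 1 0 0 0" --pt "0 0 1 0 0 0" --pt "0 0.5 1 0 0 0" --pt "-0.2 1 1 0 0 -0.5" --pt "-0.3 1 1 0 0 -0.5" --pt "0 0.3 0.2 0 0 -0.5" --pt "0 0 0 0 0 0" --pt "0 0 0 0 0 0" --jaw 1

```text
clock: 21.18
ee_pos: [0.4812, 0.0947, 0.2627]
ee_rot: [-3.14, 0.0, 1.621]
ft_force: [0.3, -0.7, 0.4]
gripper_width: 0.998
grasp_force: 0.0
```

Run:
```python
from meas import *
w=snap('wrist'); np.savez('pics/wrist8.npz',**w); notch(w)
s=manip.read_state(); print(s['ee_pos'],s['ee_rot'])
an=lambda w: np.arctan2(w[1],w[0])
K0=np.array([.4345,.217]); print('knob px',proj(w,[*K0,.098]))
P=np.array([.3836,.1305]); k=an(K0-P); print(np.linalg.norm(K0-P),k,'home',.5424-.02,'q',k-.5224)
print('knob home',P+.1*np.array([np.cos(.5224),np.sin(.5224)]))
```

```text
b    [145, 147, 149, 152, 154, 157, 159, 162, 164, 167, 169, 172, 174, 177, 179, 182, 184, 187, 189, 192, 194, 197, 199, 202, 204, 207, 209, 212, 214, 217, 219]
0.043 [130, 131, 131, 131, 131, 131, 131, 131, 131, 119, 102, 100, 106, 121, 126, 124, 123, 120, 107, 89, 103, 125, 130, 129, 129, 129, 129, 129, 128, 128, 128]
0.049 [132, 132, 132, 132, 131, 131, 131, 131, 126, 110, 102, 102, 119, 129, 129, 130, 129, 128, 128, 113, 91, 117, 129, 129, 129, 129, 129, 129, 129, 129, 129]
0.052 [132, 132, 131, 131, 132, 132, 131, 131, 121, 107, 104, 103, 114, 126, 123, 123, 128, 130, 130, 122, 92, 110, 129, 129, 129, 129, 129, 129, 129, 129, 129]
[0.4810242  0.09450104 0.26239496] [-3.13935328e+00  3.17542803e-04  1.62044404e+00]
knob px [268.0161876   33.76936707]
0.10036463520583333 1.03892070611467 home 0.5224 q 0.5165207061146699
knob home [0.47026242 0.18039615]
```

The notch is now centred at about 1.81, on the nose line. Next I'll plan the latch push with shut fingers from outside, and check where the mug and tape are.

Run:
```python
from h import *
s=dict(np.load('pics/scene0.npz')); print('mug',onz(s,252,205,0),'tape',onz(s,289,190,.025))
P=np.array([.3836,.1305])
def T(th,off): p=th-np.pi/2; return P+.1*np.array([np.cos(th),np.sin(th)])-off*np.array([np.cos(p),np.sin(p)])
a=[(1.039,.040),(1.039,.024)]+[(t,.0205) for t in np.linspace(1.0,.52,11)]
X=np.array([T(*k) for k in a]); print(X.round(4).tolist()); cur=np.array([.481,.0945])
print('pre',(X[0]-cur)/.04); print((np.diff(X,axis=0)/.04).round(2).tolist())
```

```text
mug [0.28543452 0.37028025 0.        ] tape [0.3901887  0.37486685 0.025     ]
[[0.3998, 0.237], [0.4136, 0.2289], [0.4204, 0.2257], [0.4249, 0.2238], [0.4293, 0.2218], [0.4337, 0.2195], [0.4379, 0.217], [0.442, 0.2143], [0.4459, 0.2114], [0.4497, 0.2083], [0.4534, 0.205], [0.4569, 0.2016], [0.4602, 0.198]]
pre [-2.02919156  3.56182635]
[[0.34, -0.2], [0.17, -0.08], [0.11, -0.05], [0.11, -0.05], [0.11, -0.06], [0.11, -0.06], [0.1, -0.07], [0.1, -0.07], [0.1, -0.08], [0.09, -0.08], [0.09, -0.09], [0.08, -0.09]]
```

Request:
drive_tool --pt "0 0 0 0 0 1" --pt "0 0 0 0 0 1" --pt "0 0 0 0 0 1" --pt "0 0 0 0 0 1" --pt "-0.5 0.9 0 0 0 1" --pt "-0.5 0.9 0 0 0 1" --pt "-0.5 0.9 0 0 0 1" --pt "-0.5 0.9 0 0 0 1" --pt "0 0 0 0 0 1" --pt "0 0 0 0 0 0.9" --pt "0 0 0 0 0 0" --jaw 0

```text
clock: 22.6
ee_pos: [0.4012, 0.2385, 0.2626]
ee_rot: [-3.14, -0.001, 2.609]
ft_force: [0.6, 0.5, 0.1]
gripper_width: -0.004
grasp_force: 0.0
```

Request:
drive_tool --pt "0 0 -0.9 0 0 0" --pt "0 0 -0.9 0 0 0" --pt "0 0 -0.9 0 0 0" --pt "0 0 -0.9 0 0 0" --pt "0 0 -0.8 0 0 0" --pt "0 0 -0.45 0 0 0" --pt "0 0 0 0 0 0" --pt "0 0 0 0 0 0"

```text
clock: 23.6
ee_pos: [0.4024, 0.2394, 0.071]
ee_rot: [3.14, 0.001, 2.61]
ft_force: [-0.3, -0.3, 0.4]
gripper_width: -0.002
grasp_force: 0.0
```

Request:
drive_tool --pt "0.15 -0.1 0 0 0 0" --pt "0.15 -0.1 0 0 0 0" --pt "0.1 -0.08 0 0 0 -0.2" --pt "0.1 -0.05 0 0 0 -0.4" --pt "0.11 -0.05 0 0 0 -0.5" --pt "0.11 -0.05 0 0 0 -0.5" --pt "0.11 -0.06 0 0 0 -0.5" --pt "0.11 -0.06 0 0 0 -0.5" --pt "0.1 -0.07 0 0 0 -0.5" --pt "0.1 -0.07 0 0 0 -0.5"

```text
clock: 24.85
ee_pos: [0.4472, 0.2116, 0.0697]
ee_rot: [3.142, -0.0, 2.248]
ft_force: [-0.4, 1.7, 0.8]
gripper_width: -0.003
grasp_force: 0.3
```

Request:
drive_tool --pt "0.09 -0.08 0 0 0 -0.5" --pt "0.09 -0.08 0 0 0 -0.5" --pt "0.08 -0.09 0 0 0 -0.4" --pt "0.05 -0.07 0 0 0 -0.2" --pt "0 0 0 0 0 0" --pt "0 0 0 0 0 0"

```text
clock: 25.6
ee_pos: [0.4592, 0.1986, 0.0696]
ee_rot: [-3.141, 0.0, 2.091]
ft_force: [-1.0, 1.0, 0.7]
gripper_width: -0.002
grasp_force: 0.0
```

Request:
drive_tool --pt "0.02 -0.035 0 0 0 0" --pt "0.02 -0.035 0 0 0 0" --pt "0 0 0 0 0 0" --pt "0 0 0 0 0 0"

```text
clock: 26.1
ee_pos: [0.4605, 0.1967, 0.0697]
ee_rot: [-3.142, -0.002, 2.091]
ft_force: [-2.0, 3.7, -0.2]
gripper_width: 0.002
grasp_force: 2.3
```

Request:
drive_tool --pt "0.02 -0.035 0 0 0 0" --pt "0.02 -0.035 0 0 0 0" --pt "0 0 0 0 0 0" --pt "0 0 0 0 0 0"

```text
clock: 26.6
ee_pos: [0.4606, 0.1965, 0.0697]
ee_rot: [3.141, -0.008, 2.093]
ft_force: [-5.1, 10.7, 2.1]
gripper_width: 0.005
grasp_force: 5.8
```

The latch has stopped hard at the expected home position with 12 N. I'll push slightly more, then back off and look.

Request:
drive_tool --pt "0.015 -0.025 0 0 0 0" --pt "0 0 0 0 0 0" --pt "0 0 0 0 0 0"

```text
clock: 26.98
ee_pos: [0.4607, 0.1965, 0.0697]
ee_rot: [3.141, -0.011, 2.094]
ft_force: [-6.3, 12.2, 2.5]
gripper_width: -0.003
grasp_force: 7.0
```

Request:
drive_tool --pt "-0.1 0.15 0 0 0 0" --pt "-0.2 0.35 0 0 0 0" --pt "-0.1 0.3 0.3 0 0 0" --pt "0 0 1 0 0 0" --pt "0 0 1 0 0 -0.5" --pt "0 -0.6 1 0 0 -1" --pt "0.2 -0.9 1 0 0 -1" --pt "0.2 -0.9 0.6 0 0 -1" --pt "0 -0.5 0 0 0 -1" --pt "0 0 0 0 0 0" --pt "0 0 0 0 0 0"

```text
clock: 28.35
ee_pos: [0.4631, 0.1087, 0.2659]
ee_rot: [3.141, -0.0, 1.642]
ft_force: [-0.3, 1.5, -0.1]
gripper_width: 0.001
grasp_force: 0.0
```

Run:
```python
from meas import *
w=snap('wrist'); np.savez('pics/wrist9.npz',**w); notch(w)
s=manip.read_state(); print(s['ee_pos'],s['ee_rot'],s['ft_force'])
u,v=proj(w,[.45,.12,.06]).astype(int); u0,v0=max(u-125,0),max(v-100,0); print(u0,v0,proj(w,[.4703,.1804,.098]))
cv2.imwrite('pics/c9.png',cv2.resize(w['image'][v0:v0+200,u0:u0+250,::-1],None,fx=3,fy=3,interpolation=cv2.INTER_CUBIC))
```

```text
b    [145, 147, 149, 152, 154, 157, 159, 162, 164, 167, 169, 172, 174, 177, 179, 182, 184, 187, 189, 192, 194, 197, 199, 202, 204, 207, 209, 212, 214, 217, 219]
0.043 [134, 133, 133, 134, 134, 133, 133, 133, 132, 121, 109, 142, 188, 210, 218, 220, 211, 195, 158, 108, 105, 126, 132, 132, 132, 132, 132, 131, 131, 131, 131]
0.049 [135, 135, 135, 134, 134, 135, 135, 135, 126, 123, 182, 221, 227, 225, 221, 218, 218, 220, 221, 180, 109, 114, 131, 132, 132, 132, 132, 131, 132, 131, 131]
0.052 [135, 135, 135, 135, 135, 136, 135, 135, 127, 106, 124, 184, 216, 219, 220, 219, 219, 215, 176, 105, 91, 110, 130, 132, 132, 132, 131, 131, 131, 131, 131]
[0.46298354 0.10891625 0.26563413] [-3.14131252e+00 -1.32496126e-04  1.64254418e+00] [-0.51294681 -0.92622126 -0.26007081]
180 60 [331.90227356 101.18413424]
```

View pics/c9.png

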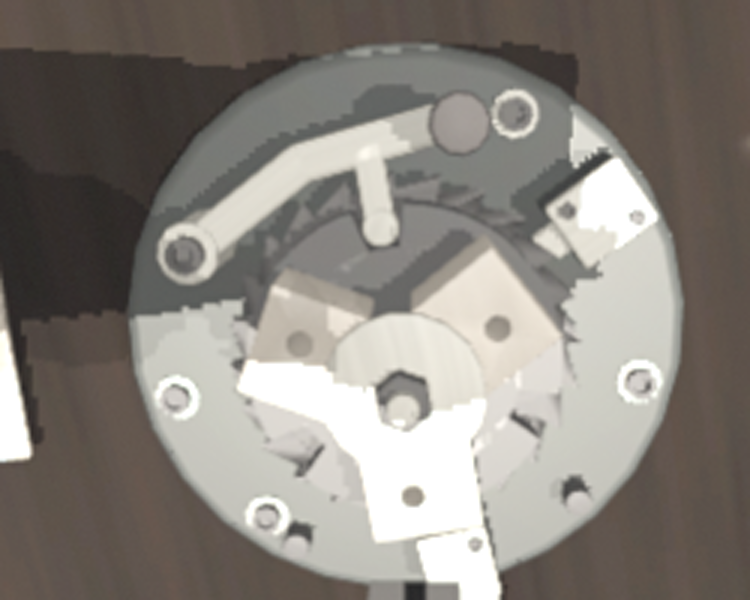

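The nose pin sits in the notch, centred at crop (380,228). The knob is at wrist pixel (333,101), against (332,101) predicted for home. The arm is clear, so I'm handing in.

```bash
python3 -c "
from bench import manip
print(manip.hand_in())"
```

```text
the job is handed in; nothing more can be done
None
```

The dial is at its next station with the latch nose home in the notch and the arm clear; I handed the job in at about 28 s, and the hand-in gave no pass/fail verdict.

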